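Find the loose bolt on the mould vibrator and hold its cap open

TASK

One of the three capped bolts on the stop bar of the chocolate vibrating table has worked loose: pressed on its cap it gives a few millimetres, while the two sound ones do not budge. Lay the palette knife that lies across the caps in the steel tray, tap the bolts to find the loose one, then lift that bolt's sprung cap upright and finish while still holding it open, so that a colleague can get a socket on the bolt. Leave the caps of the sound bolts shut and do not disturb the mould, the spanner or the other things standing around.

Things in the scene. Friction and masses are not known exactly. Their poses are not given: they have to be found in the camera images.
- vibrator: Table-top vibrating machine for chocolate moulds, steel, fixed, 300 (x) x 400 (y) x 117 mm. Origin: centre of its underside; its front (knob, switch) faces its -x, z up. Plate top at z = 105 mm. An aluminium stop bar along y (centred at x = -100 mm, 66 mm deep, top at z = 115 mm) carries three like bolts 95 mm apart, one at y = 0, each under a round steel flip cap 44 mm wide.
- bolt_left (a point): Centre of the flat top of the shut cap of the bolt at the machine's +y end, 26 mm above the bar (a point fixed to the machine, with its axes; it does not follow the cap). The cap is 15 mm deep and covers a hex head on a 46 mm washer and a rubber bush. Its hinge axis runs along the machine's y, 27 mm towards +x of this point and 15 mm below it.
- bolt_mid (a point): The same for the middle bolt's cap. Each cap has a lift tab at its front: a flat blade 14 mm wide (in y), 6 mm thick, 34 mm long, rising 30 degrees off vertical, leaning to -x. A good point to pinch its two sides, closing along the machine's y, is 32 mm towards -x and 16 mm above this point (59 mm in front of and 31 mm above the hinge); the tab ends 8 mm higher.
- bolt_right (a point): The same for the cap of the bolt at the machine's -y end. All three look alike, with like caps, tabs and hinges; which of them is loose changes from start to start and shows only when pressed.
- bolt_loose (a joint): How far the loose bolt, whichever of the three it is, is pressed down: 0 at rest, at most 0.004 m. Pressed on its shut cap, the bolt starts to give at about 2.5 N, reaches the bottom at 6 N and springs back; the sound bolts are rigid.
- cap_loose (a joint): Opening of the loose bolt's cap: 0 shut, pi/2 upright, at most 1.9 rad; the tab goes up and back, towards the machine's +x. The hinge spring (0.04 N m shut, 0.08 N m wide open) shuts it from any angle when let go. The tab may turn between the fingers as it swings.
- cap_sound_a (a joint): Opening of the cap of one of the two sound bolts (0 shut), rad. Same hinge and spring.
- cap_sound_b (a joint): Opening of the cap of the other sound bolt (0 shut), rad.
- knife: Loose palette knife, 282 mm, about 0.16 kg, flat across the three caps, along the machine's y, handle to -y. Origin: underside near the balance point, over the gap between middle and right bolt (room for fingers there); x from handle to blade, z up. Black handle 26 mm wide, 22 mm thick, x = -118 to +12 mm; steel blade 32 mm wide, 3 mm thick, on to x = +162 mm.
- tray: Shallow steel tray for used tools, fixed on the worktop, 325 (x) x 176 (y) x 24 mm high, walls 3 mm, inner floor at z = 3 mm. Origin: centre of its underside. Empty.
- mould: Clear chocolate mould filled with chocolate, 135 x 275 x 24 mm, loose on the machine's plate behind the stop bar. Origin: centre of its underside. Leave alone.
- jug: Clear plastic jug 104 mm in diameter, 150 mm tall, loose on the worktop. Origin: centre of its underside. Leave alone.
- jar: Amber glass jar 68 mm in diameter, 85 mm tall, loose on the worktop. Origin: centre of its underside. Leave alone.
- bowl: Steel bowl 170 mm in diameter, 75 mm tall, loose. Origin: centre of its underside. Leave alone.
- wrench: Steel spanner 190 mm long lying flat, loose. Origin: underside, about its middle. Leave alone.
- dipping_fork: Dipping fork 220 mm long with wooden handle, lying flat, loose. Origin: underside, about its middle. Leave alone.

How it is judged:
By the outcome, as a careful person would: the job done as asked, in the order asked, and still so for the second after the job is handed in, while the arm keeps its last pose, push and grip.
It also fails if it takes over 72 s, if anything falls off the work surface, if the arm or the gripper's body presses on something with over 40 N, if the wrist force passes 120 N, or if a joint passes its speed limit or range.

ROBOT

A 6-joint arm with a two-finger parallel gripper is mounted at the origin on the work surface. World frame = base frame: x ahead of the robot, y to its left, z up, the work surface at z = 0. Lengths are in mm, angles in rad, forces in N, time in s.
With the tool pointing down it reaches from about 275 to 1000 mm from the base axis. Payload 8.4 kg.
Tool frame: the origin (TCP) lies between the finger pads; the fingertips stand r.nose_length ahead of it and the grasp point (between the pads) lies 8 mm behind it (r.nose_length is the distance from the TCP to the fingertips, in mm); y points along the fingers, x is the direction in which the jaws open and shut, and the axes are right-handed (so a half turn about y gives the same grasp; the last joint's range is limited). The gripper opens to 85 mm and grips with 20 to 120 N. Pads are 22 mm wide; open, the fingers measure 114 mm over their backs; the gripper's body (76 mm by 85 mm) begins 54 mm behind the grasp point. The pads swing forward as they close: fully open they stand 13 mm farther back than shut.
Start: joints at [-1.306, 0.353, 1.633, -0, 1.155, -0.002], TCP at [164.777, -602.89, 242.281] pointing down, gripper open.
Joint ranges: [-2.63, 2.63], [-0.92, 2.1], [0.06, 2.66], [-1.3, 4.44], [0, 2.69], [-3.02, 3.02]. Speed limits (rad/s): [2.22, 2.22, 2.79, 3.14, 3.14, 3.14].

INTERFACE

Orientations are given as [roll, pitch, yaw] about the fixed x, y, z axes, in that order (R = Rz(yaw) Ry(pitch) Rx(roll)).
In Python, from rig import r, cams, order gives the robot as it stands. The module is installed in compiled form; this text tells all that it offers.
- The arm moves only by the shell command python3 -m crank 'ROWS' [FORCE]. ROWS is JSON, a list of rows, each a list of 7 numbers: the turn, a rotation vector about the tool's x, y, z in degrees, then the shift along the tool's x, y, z in cm, then the opening, from -1 (shut) to 1 (fully open). A call has exactly 10 rows; each row shifts and turns the pose as measured when the row begins, along the tool's axes as they then stand; what a row does not reach is not made up. A row lasts 1/12 s, in which the tool goes at most 41.7 mm and 7.16 degrees, less where a joint would pass 70% of its speed; a pose out of reach is approached as far as the arm can. A call with a gripper value outside its range is refused whole. The fingers move at their own pace and stop on an object; FORCE is the grip in N (left out, the last holds). Time passes only in rows, so rows that do not move let the fingers close, or fill a call up. It gives the time, the measured TCP pose, the force and the opening at its end, in the units of the state.
- r.sense(): the state, without advancing time (a new reading comes with each control period).
- cams.grab_frame(name): name is "side" or "top"; returns the picture (420x560x3 uint8, blue, green, red); there is no depth.
- cams.camera_info(name): a dict with "intrinsics" (3x3 intrinsics, pixels), "k1" (the pictures are not rectified: a ray, as slopes to the right and down, at radius r is drawn at 1 + k1 r^2 times it, then the intrinsics apply), "view" (4x4, takes a point from world to camera coordinates). Camera axes: x right, y up, looking along -z (the intrinsics and any distortion apply to the point x, -y, -z); pixel columns grow to the right and rows downward; lengths in mm; the calibration is good to about 2 mm. A picture is of the moment at which its call begins. camera_info takes no time and is no camera call.
- order.sign_off(): hands the job in, once; it reports no verdict.
The state is a dict: "clock": time; "qpos": joint angles; "qvel": joint speeds; "joint_efforts": joint torques, N m; "eef_pos": TCP position; "tcp_rot": TCP orientation; "contact_force": force on the tool from outside, world axes, zero at the start; "wrist_torque": the same for the moment, N m; "opening": opening from 0.0 (shut) to 1.0 (fully open).
Only numpy, scipy, OpenCV 4.12 (cv2) and the standard library are available. Lean on these libraries where they do the work, as an engineer would, in place of code of your own. Each camera call takes 0.05 s, during which the arm holds its last target.

## Working session

There is one attempt and no reset: what is moved stays moved. The work goes in short steps, Python scripts to look and compute and a shell command to move; the robot and the scene stay as the last step left them, time stands still between calls to the robot, and variables do not carry over. Pictures are saved under pics/ and viewed, and the job is handed in when it is done.

```bash
mkdir -p pics; ls; python3 - <<'E'
from rig import r,cams,order
import cv2,numpy as np
np.set_printoptions(precision=4,suppress=True)
print(r.sense(),r.nose_length)
for n in("side","top"):
    i=cams.camera_info(n);print(n,i)
    cv2.imwrite(f"pics/{n}0.png",cams.grab_frame(n))
E
```

```text
pics
{'clock': 0.0, 'qpos': array([-1.3064,  0.3536,  1.6341,  0.    ,  1.1552, -0.0024]), 'qvel': array([ 0.0002,  0.0005,  0.0012,  0.0017, -0.0013, -0.001 ]), 'joint_efforts': array([ -0.0026, -60.5259, -34.2065,  -0.0003,   0.0095,   0.    ]), 'eef_pos': array([ 164.6485, -602.4446,  241.5595]), 'tcp_rot': array([-1.5708,  0.0014, -1.304 ]), 'contact_force': array([0.1732, 0.1249, 0.5698]), 'wrist_torque': array([0.0028, 0.026 , 0.0279]), 'opening': 1.0040860799168567} 11.0
side {'intrinsics': array([[437.2918,   0.    , 281.1222],
       [  0.    , 437.2918, 208.7373],
       [  0.    ,   0.    ,   1.    ]]), 'k1': 0.025032958939550456, 'view': array([[   -0.9343,    -0.3564,     0.0098,   479.3807],
       [    0.2306,    -0.583 ,     0.7791,  -191.5135],
       [   -0.272 ,     0.7301,     0.6269, -1023.1106],
       [    0.    ,     0.    ,     0.    ,     1.    ]])}
top {'intrinsics': array([[522.6305,   0.    , 279.9406],
       [  0.    , 522.6305, 200.9843],
       [  0.    ,   0.    ,   1.    ]]), 'k1': 0.013309317414131834, 'view': array([[   -0.0284,    -0.9995,    -0.015 ,    51.8634],
       [    0.9879,    -0.0304,     0.152 ,  -528.2208],
       [   -0.1523,    -0.0105,     0.9883, -1656.6364],
       [    0.    ,     0.    ,     0.    ,     1.    ]])}
```

View pics/side0.png

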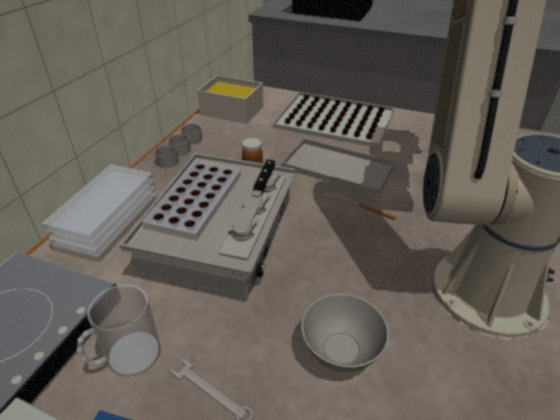

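View pics/top0.png

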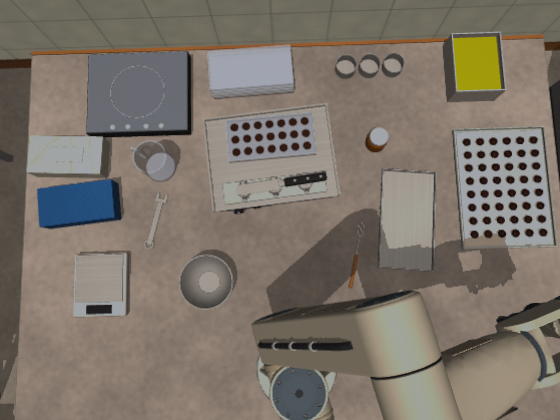

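The side view shows the machine at (130-300, 155-285) with the knife on the caps. The top view shows the machine at (205-340, 103-213), the tray at (378-436, 168-270), and the knife along y≈183. Next I'll enlarge crops.

```bash
cat > h.py <<'E'
import numpy as np,cv2
from rig import r,cams,order
np.set_printoptions(precision=2,suppress=True)
def proj(n,P):
    i=cams.camera_info(n);P=np.atleast_2d(P).astype(float)
    c=P@i['view'][:3,:3].T+i['view'][:3,3]
    s=np.c_[c[:,0],-c[:,1]]/-c[:,2:3]
    s=s*(1+i['k1']*(s**2).sum(1,keepdims=True))
    K=i['intrinsics'];return s@K[:2,:2].T+K[:2,2]
def back(n,uv,z):
    i=cams.camera_info(n);K=i['intrinsics']
    s0=(np.array(uv,float)-K[:2,2])/K[0,0];s=s0.copy()
    for _ in range(20): s=s0/(1+i['k1']*(s@s))
    R=i['view'][:3,:3];t=i['view'][:3,3]
    d=R.T@np.array([s[0],-s[1],-1]);o=-R.T@t
    return o+d*(z-o[2])/d[2]
def crop(n,name,x0,y0,x1,y1,f,src=None,pts=None):
    im=cams.grab_frame(n) if src is None else cv2.imread(src)
    c=cv2.resize(im[y0:y1,x0:x1],None,fx=f,fy=f,interpolation=cv2.INTER_CUBIC)
    if pts is not None:
        for u,v in pts: cv2.circle(c,(int((u-x0+.5)*f),int((v-y0+.5)*f)),2,(0,255,0),-1)
    cv2.imwrite(name,c)
E
python3 - <<'E'
from h import *
crop("top","pics/t1.png",195,95,345,220,5,"pics/top0.png")
crop("side","pics/s1.png",120,145,310,290,4,"pics/side0.png")
for z in(105,):
  for uv in [(205,122),(329,104),(340,191),(214,212)]: print(uv,back("top",uv,z))
for uv in [(382,169),(436,172),(433,270),(379,267)]: print(uv,back("top",uv,24))
E
```

```text
(205, 122) [782.86 268.2  105.  ]
(329, 104) [ 829.49 -130.78  105.  ]
(340, 191) [ 545.42 -153.08  105.  ]
(214, 212) [491.2  242.09 105.  ]
(382, 169) [ 628.49 -303.29   24.  ]
(436, 172) [ 612.75 -479.51   24.  ]
(433, 270) [ 293.93 -446.38   24.  ]
(379, 267) [ 308.26 -275.04   24.  ]
```

View pics/t1.png

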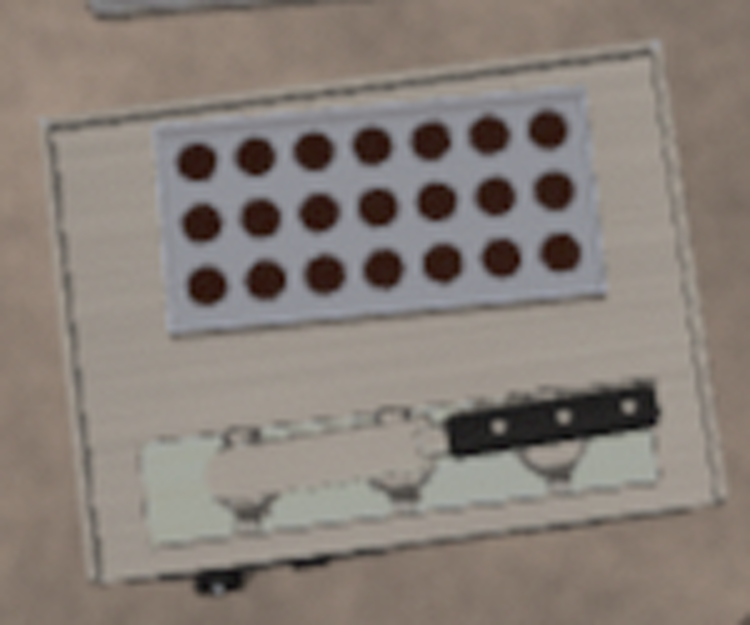

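View pics/s1.png

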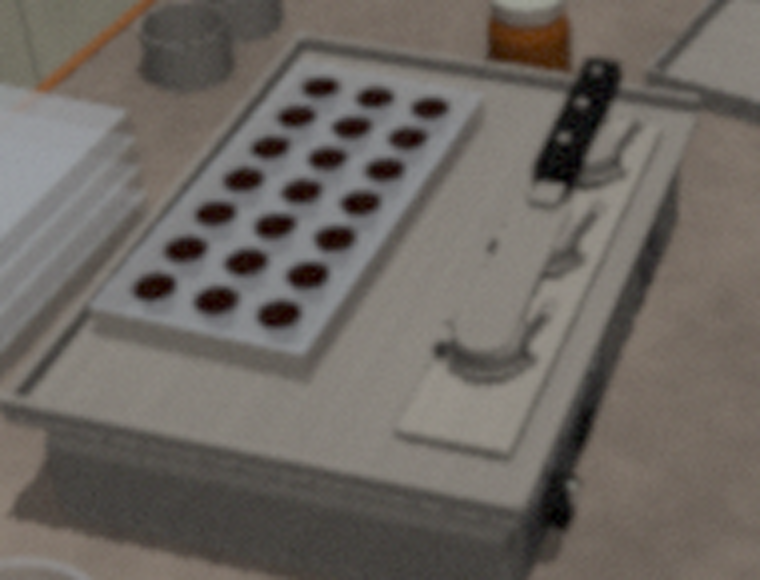

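```bash
cat > fit.py <<'E'
from h import *
from scipy.optimize import least_squares
T=lambda c:((c[0]+.5)/5+195-.5,(c[1]+.5)/5+95-.5)
S=lambda c:((c[0]+.5)/4+120-.5,(c[1]+.5)/4+145-.5)
# (cam, px, machine point or 'L' dependent)
ob=[("top",T((44,122)),(150,200,117)),("top",T((657,42)),(150,-200,117)),("top",T((722,500)),(-150,-200,117)),("top",T((95,580)),(-150,200,117)),
("top",T((253,520)),(-136.6,95,165)),("top",T((406,499)),(-136.6,0,165)),("top",T((560,480)),(-136.6,-95,165)),
("top",T((150,545)),(-133,'L',115)),("top",T((657,487)),(-133,'-L',115)),("top",T((142,440)),(-67,'L',115)),
("side",S((397,433)),(-67,'L',115)),("side",S((512,455)),(-133,'L',115)),("side",S((660,122)),(-133,'-L',115)),
("side",S((545,306)),(-136.6,95,165)),("side",S((597,208)),(-136.6,0,165)),("side",S((638,122)),(-136.6,-95,165)),
("side",S((305,40)),(150,-200,117)),("side",S((5,405)),(150,200,117))]
def tw(p,m):
    c,s=np.cos(p[2]),np.sin(p[2]); m=np.array(m,float)
    return np.array([p[0]+c*m[0]-s*m[1],p[1]+s*m[0]+c*m[1],m[2]])
def res(p):
    o=[]
    for n,uv,m in ob:
        m=[p[3] if k=='L' else -p[3] if k=='-L' else k for k in m]
        o.append(proj(n,tw(p,m))[0]-uv)
    return np.array(o)
if __name__=="__main__":
    f=least_squares(lambda p:res(p).ravel(),[660,55,.1,160],loss='soft_l1')
    print(f.x[:2],repr(f.x[2]),f.x[3]);print(np.c_[res(f.x)])
    p=f.x
    for y in(95,0,-95): print("cap",tw(p,(-100,y,141)),"pinch",tw(p,(-132,y,157)))
    print("knife grasp",tw(p,(-100,-47,141)))
    pts=[proj("top",tw(p,(-100+dx,y,141)))[0] for y in(95,0,-95) for dx in(-22,0,22)]+[proj("top",tw(p,(-132,y,157)))[0] for y in(95,0,-95)]
    crop("top","pics/t2.png",195,95,345,220,5,"pics/top0.png",pts)
E
python3 fit.py
```

```text
[661.89  62.1 ] np.float64(0.10035810677497108) 159.59733337002066
[[-1.5  -0.56]
 [ 0.47 -0.68]
 [ 1.2  -0.2 ]
 [-1.43  0.48]
 [-1.18  1.48]
 [-0.49  1.6 ]
 [-0.03  1.33]
 [-0.02  0.5 ]
 [ 0.45 -1.17]
 [-0.79  0.79]
 [-0.72 -1.29]
 [-0.65 -0.95]
 [ 0.21  0.98]
 [ 1.24  0.07]
 [ 0.47 -0.69]
 [ 0.85 -1.16]
 [-2.2  -2.09]
 [-2.39 -1.18]]
cap [552.88 146.6  141.  ] pinch [521.04 143.4  157.  ]
cap [562.4   52.08 141.  ] pinch [530.56  48.87 157.  ]
cap [571.91 -42.44 141.  ] pinch [540.07 -45.65 157.  ]
knife grasp [567.1    5.32 141.  ]
```

View pics/t2.png

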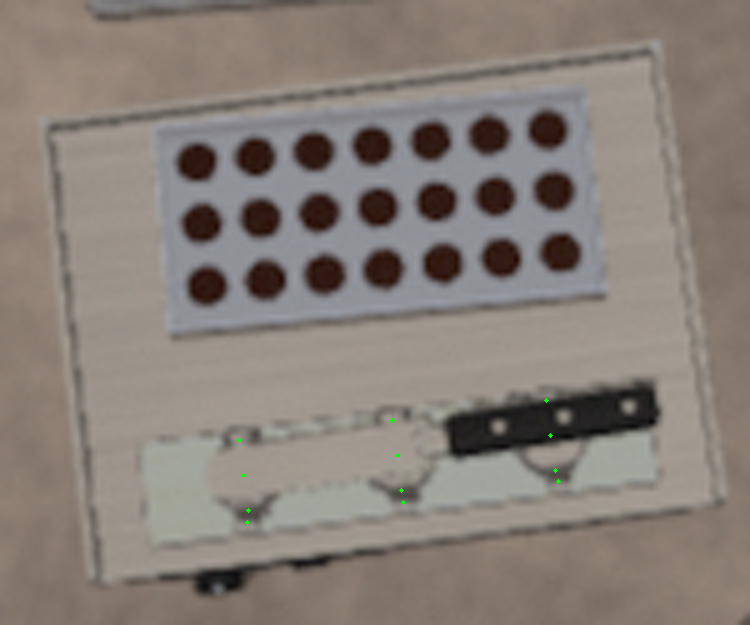

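```bash
python3 - <<'E'
from h import *
crop("top","pics/t3.png",365,155,450,280,4.7,"pics/top0.png")
crop("side","pics/s3.png",270,120,410,220,5,"pics/side0.png")
T=lambda c:((c[0]+.5)/5+195-.5,(c[1]+.5)/5+95-.5)
S=lambda c:((c[0]+.5)/4+120-.5,(c[1]+.5)/4+145-.5)
print("handle end R",back("top",T((657,402)),163),"handle L",back("top",T((449,437)),163),"tip",back("top",T((209,476)),144))
print("side: handle far",back("side",S((604,66)),163),"near",back("side",S((553,180)),163))
print("q",r.sense()['clock'])
E
```

```text
handle end R [ 586.01 -106.85  163.  ] handle L [568.39  19.76 163.  ] tip [552.34 167.39 144.  ]
side: handle far [580.73 -95.44 163.  ] near [561.99  32.9  163.  ]
q 0.1
```

View pics/t3.png

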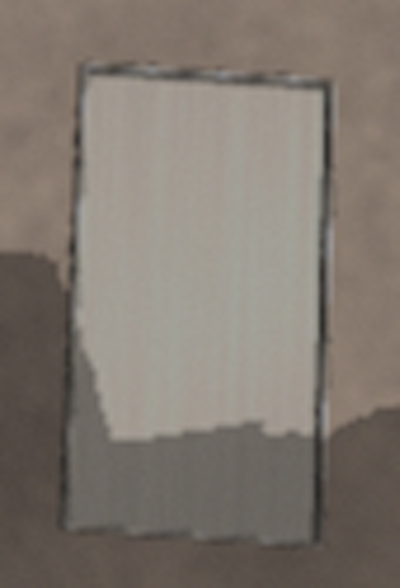

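View pics/s3.png

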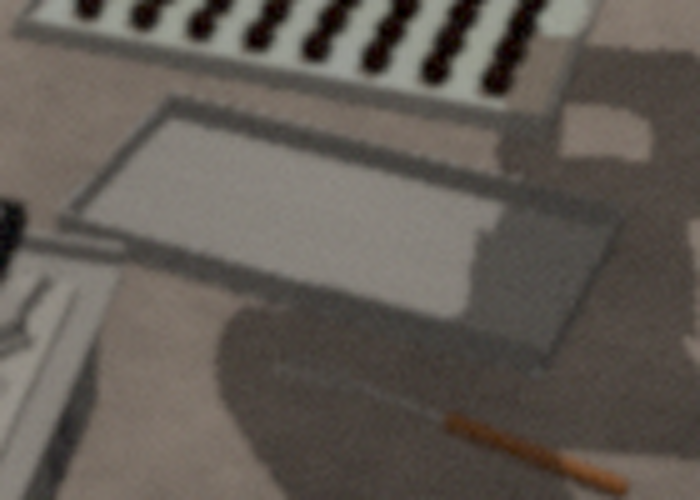

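```bash
python3 -m crank '[[0,-7,0,0,0,4,1],[0,-7,0,0,0,4,1],[0,-7,0,0,0,4,1],[0,-7,0,0,0,4,1],[0,-7,0,0,0,4,1],[0,-7,0,0,0,4,1],[0,-7,0,0,0,4,1],[0,-7,0,0,0,4,1],[0,-7,0,0,0,4,1],[0,-7,0,0,0,4,1]]' 40
```

```text
clock: 0.93
eef_pos: [424.8, -322.0, 237.2]
tcp_rot: [-1.569, 0.002, -0.06]
contact_force: [0.3, 0.1, 0.0]
opening: 0.996
```

```bash
python3 -m crank '[[0,-7,0,2,0,3.5,1],[0,-2.2,0,2,0,3.5,1],[0,0,0,1.5,0,3.5,1],[0,0,0,1.5,0,3.5,1],[0,0,0,1.5,0,3.5,1],[0,0,0,1.5,0,3.5,1],[0,0,0,1.5,0,3.5,1],[0,0,0,1.5,0,3.5,1],[0,0,0,1.5,0,3.5,1],[0,0,0,0,0,0,1]]' 40
python3 - <<'E'
from h import *
T=lambda c:((c[0]+.5)/4.7+365-.5,(c[1]+.5)/4.7+155-.5)
S=lambda c:((c[0]+.5)/5+270-.5,(c[1]+.5)/5+120-.5)
P=np.array([back("top",T(c),24) for c in[(82,62),(333,80),(320,548),(63,530)]]);print(P,P.mean(0))
Q=np.array([back("side",S(c),24) for c in[(65,215),(172,98),(625,210),(545,365)]]);print(Q,Q.mean(0))
crop("top","pics/t4.png",180,80,360,220,4)
crop("side","pics/s4.png",150,60,350,200,4)
s=r.sense();print(s['eef_pos'],s['tcp_rot'],s['qpos'])
E
```

```text
clock: 1.77
eef_pos: [542.1, 26.1, 236.0]
tcp_rot: [-1.566, 0.004, 0.118]
contact_force: [0.1, -1.0, -0.6]
opening: 1.006
[[ 632.53 -303.7    24.  ]
 [ 614.05 -477.83   24.  ]
 [ 290.16 -445.12   24.  ]
 [ 307.16 -271.82   24.  ]] [ 460.98 -374.62   24.  ]
[[ 623.81 -302.78   24.  ]
 [ 607.58 -469.34   24.  ]
 [ 291.03 -441.42   24.  ]
 [ 306.42 -256.05   24.  ]] [ 457.21 -367.4    24.  ]
[540.71  22.09 235.66] [-1.57  0.01  0.12] [ 0.04  0.23  1.82  0.    1.1  -0.08]
```

View pics/t4.png

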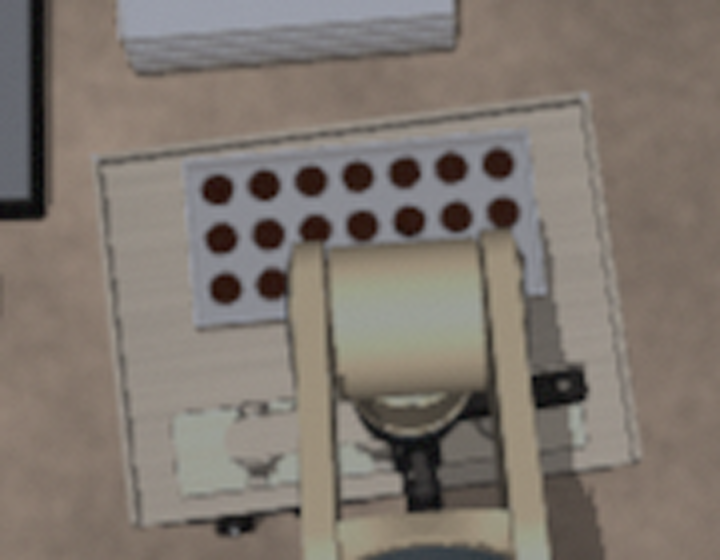

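View pics/s4.png

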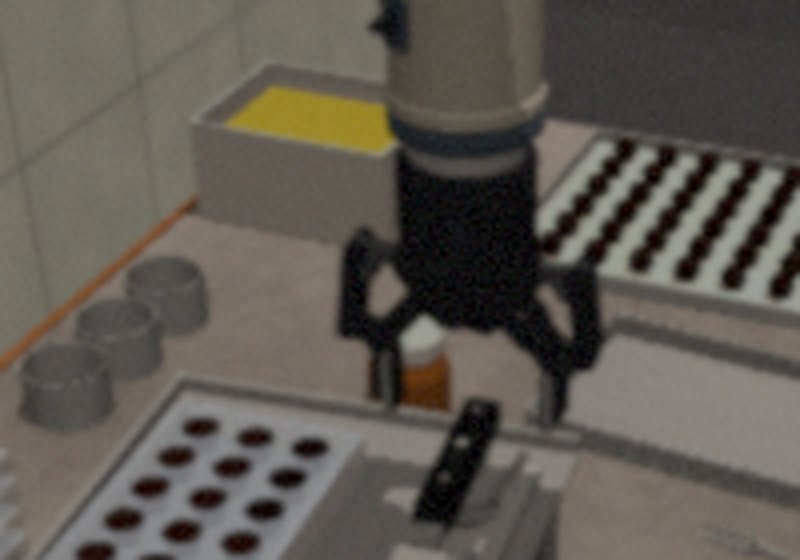

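```bash
python3 - <<'E'
from h import *
for z in(225,238): print(proj("side",[[540.7,22,z]]),back("side",(267.6,163.2),z))
E
python3 -m crank '[[0,0,0,1.5,0,0,1],[0,0,0,1,2,-1.0,1],[0,-1,0,0,2,0,1],[0,0,0,0,0,0,1],[0,0,0,0,0,0,1],[0,0,0,0,0,0,1],[0,0,0,0,0,0,1],[0,0,0,0,0,0,1],[0,0,0,0,0,0,1],[0,0,0,0,0,0,1]]' 40
python3 - <<'E'
from h import *
crop("side","pics/s5.png",170,110,330,230,5)
s=r.sense();print(s['eef_pos'],s['tcp_rot'])
E
```

```text
[[267.56 167.45]] [547.44   5.27 225.  ]
[[267.5  162.71]] [539.7   23.84 238.  ]
clock: 2.7
eef_pos: [565.5, 7.3, 197.8]
tcp_rot: [-1.57, 0.005, 0.129]
contact_force: [-0.3, -0.7, -0.0]
opening: 0.998
[565.59   7.3  197.88] [-1.57  0.    0.13]
```

View pics/s5.png

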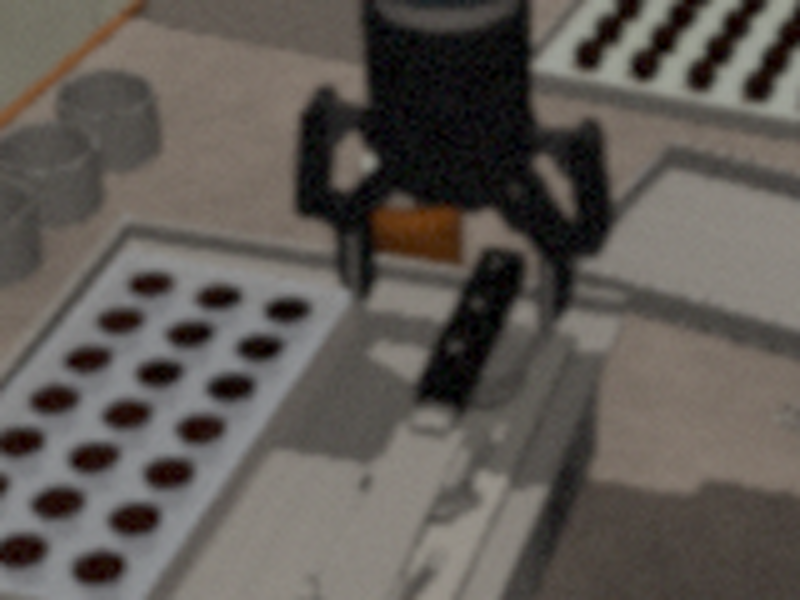

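Fingers straddle the handle: tips at (358,295) and (550,320), handle between them. I'll descend and close.

```bash

python3 -m crank '[[0,0,0,0,2,0,1],[0,0,0,0,1.7,0,1],[0,0,0,0,1,0,1],[0,0,0,0,0,0,1],[0,0,0,0,0,0,0],[0,0,0,0,0,0,-1],[0,0,0,0,0,0,-1],[0,0,0,0,0,0,-1],[0,0,0,0,0,0,-1],[0,0,0,0,0,0,-1]]' 50
python3 - <<'E'
from h import *
crop("side","pics/s6.png",170,110,330,230,5)
s=r.sense();print(s['eef_pos'],s['tcp_rot'],s['opening'],s['contact_force'])
E
```

```text
clock: 3.58
eef_pos: [568.9, 8.1, 154.9]
tcp_rot: [-1.571, -0.004, 0.13]
contact_force: [0.2, -0.1, -2.2]
opening: 0.292
[568.86   8.03 154.83] [-1.57 -0.    0.13] 0.290074818536121 [-0.69 -0.71 -2.56]
```

View pics/s6.png

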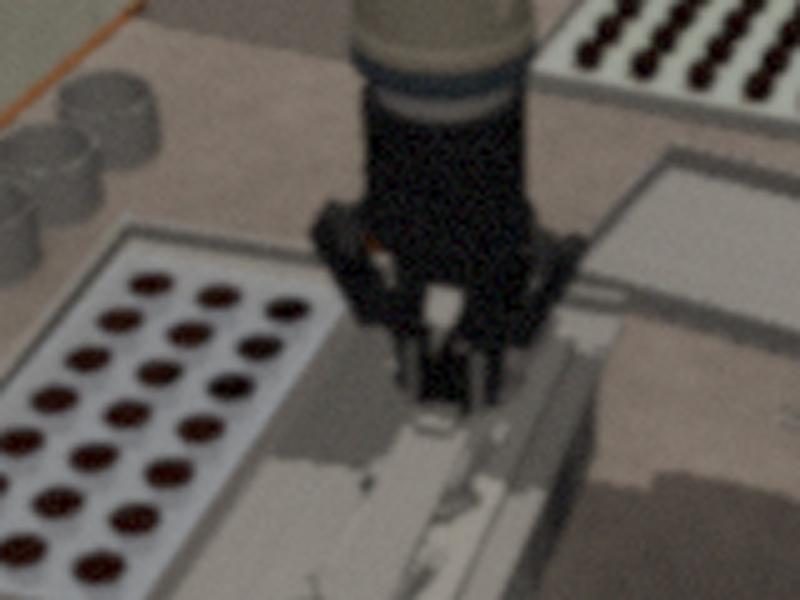

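Opening is 0.29, about 25 mm, so the handle is gripped between the pads. I'll lift and turn.

```bash

python3 -m crank '[[0,0,0,0,-1,0,-1],[0,0,0,0,-3,0,-1],[0,0,0,0,-3.5,0,-1],[0,5,0,0,-2.5,0,-1],[0,7,0,0,0,0,-1],[0,7,0,0,0,0,-1],[0,7,0,0,0,0,-1],[0,7,0,0,0,0,-1],[0,7,0,0,0,0,-1],[0,7,0,0,0,0,-1]]' 50
python3 -m crank '[[0,7,0,0,0,0,-1],[0,7,0,0,0,0,-1],[0,7,0,0,0,0,-1],[0,7,0,0,0,0,-1],[0,7,0,0,0,0,-1],[0,7,0,0,0,0,-1],[0,7,0,0,0,0,-1],[0,5,0,0,0,0,-1],[0,0,0,0,0,0,-1],[0,0,0,0,0,0,-1]]' 50
cat > tgt.py <<'E'
import sys
from h import *
from scipy.spatial.transform import Rotation as Ro
# args: x y z yaw(optional)
s=r.sense();R=Ro.from_euler('xyz',s['tcp_rot'])
t=np.array([float(a) for a in sys.argv[1:4]])
print("pos",s['eef_pos'],"rot",s['tcp_rot'],"F",s['contact_force'],"op",round(s['opening'],3),"t",s['clock'])
print("shift cm tool",R.inv().apply(t-s['eef_pos'])/10)
if len(sys.argv)>4:
    Rt=Ro.from_euler('xyz',[-np.pi/2,0,float(sys.argv[4])])
    print("turn deg tool",(R.inv()*Rt).as_rotvec(degrees=True))
E
python3 tgt.py 431.5 -369 250 -1.67
```

```text
clock: 4.47
eef_pos: [566.0, 7.8, 265.6]
tcp_rot: [-1.57, -0.001, -0.709]
contact_force: [-0.9, 0.1, -2.5]
opening: 0.292
clock: 5.3
eef_pos: [563.2, 7.7, 271.6]
tcp_rot: [-1.571, -0.0, -1.68]
contact_force: [0.4, 0.7, -2.3]
opening: 0.294
pos [563.18   7.7  271.55] rot [-1.57 -0.   -1.68] F [ 0.41  0.72 -2.25] op 0.294 t 5.3
shift cm tool [38.88  2.17 -8.98]
turn deg tool [-0.   -0.58  0.02]
```

```bash

python3 -m crank '[[0,0,0,2,0,-0.5,-1],[0,0,0,3.5,0,-0.9,-1],[0,0,0,4.1,0,-0.9,-1],[0,0,0,4.1,0,-1,-1],[0,0,0,4.1,0,-1,-1],[0,0,0,4.1,0,-1,-1],[0,0,0,4.1,0,-1,-1],[0,0,0,4.1,0,-1,-1],[0,0,0,4,0,-1,-1],[0,0,0,2.5,0,-0.5,-1]]' 50
python3 tgt.py 431.5 -369 100 -1.67
```

```text
clock: 6.13
eef_pos: [441.4, -348.1, 274.4]
tcp_rot: [-1.567, 0.001, -1.634]
contact_force: [0.7, -0.4, -2.0]
opening: 0.292
pos [ 441.36 -348.15  274.44] rot [-1.57  0.   -1.63] F [ 0.68 -0.44 -1.98] op 0.292 t 6.1333
shift cm tool [ 2.16 17.44 -0.92]
turn deg tool [-0.21  2.06 -0.04]
```

```bash

python3 -m crank '[[0,2,0,1,2,-0.4,-1],[0,0,0,0.8,4,-0.4,-1],[0,0,0,0,4,0,-1],[0,0,0,0,4,0,-1],[0,0,0,0,3,0,-1],[0,0,0,0,0,0,-1],[0,0,0,0,0,0,-1],[0,0,0,0,0,0,-1],[0,0,0,0,0,0,-1],[0,0,0,0,0,0,-1]]' 50
python3 tgt.py 431.5 -369 18 -1.67
python3 - <<'E'
from h import *
crop("side","pics/s7.png",250,100,430,230,4)
crop("top","pics/t7.png",340,140,470,300,3.7)
E
```

```text
clock: 6.97
eef_pos: [433.3, -378.7, 108.5]
tcp_rot: [-1.556, -0.009, -1.653]
contact_force: [0.2, -1.1, -1.6]
opening: 0.295
pos [ 433.27 -378.69  108.53] rot [-1.56 -0.01 -1.65] F [ 0.2  -1.14 -1.58] op 0.295 t 6.9667
shift cm tool [-1.04  9.04 -0.39]
turn deg tool [-0.84  0.98  0.53]
```

View pics/s7.png

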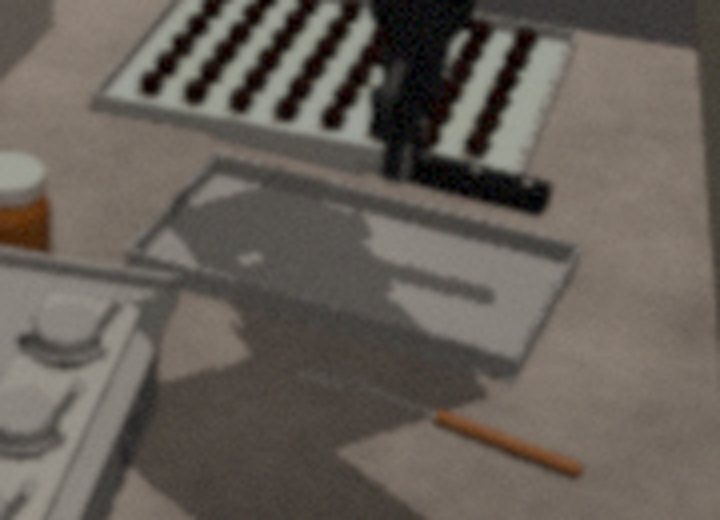

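View pics/t7.png

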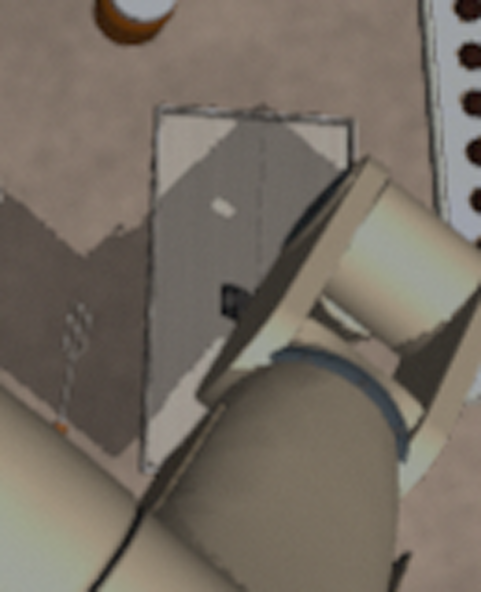

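```bash
python3 - <<'E'
from h import *
print("tip",back("top",(410.6,168.7),98)); print("handle end",back("side",(250+545/4,100+198/4),105))
E
```

```text
tip [ 610.96 -379.04   98.  ]
handle end [ 317.34 -366.82  105.  ]
```

```bash
python3 tgt.py 430 -374 22 -1.67
python3 -m crank '[[-0.8,1,0.5,-0.5,2,-0.3,-1],[0,0,0,0,3,0,-1],[0,0,0,0,2,0,-1],[0,0,0,0,1,0,-1],[0,0,0,0,0,0,-1],[0,0,0,0,0,0,-1],[0,0,0,0,0,0,-1],[0,0,0,0,0,0,-1],[0,0,0,0,0,0,-1],[0,0,0,0,0,0,-1]]' 50
python3 tgt.py 430 -374 18 -1.67
```

```text
pos [ 433.49 -378.83  108.61] rot [-1.56 -0.01 -1.65] F [ 0.76  0.01 -1.91] op 0.287 t 7.0667
shift cm tool [-0.54  8.65 -0.52]
turn deg tool [-0.88  0.96  0.56]
clock: 7.9
eef_pos: [438.5, -379.4, 38.0]
tcp_rot: [-1.554, -0.012, -1.67]
contact_force: [-0.3, -0.3, -2.2]
opening: 0.29
pos [ 438.45 -379.38   38.04] rot [-1.55 -0.01 -1.67] F [-0.3  -0.3  -2.21] op 0.29 t 7.9
shift cm tool [-0.48  1.98 -0.93]
turn deg tool [-0.99  0.02  0.71]
```

```bash

python3 -m crank '[[-1.5,0,1,-0.5,0.3,-0.9,-1],[0,0,0,0,0.4,-0.2,-1],[0,0,0,0,0.4,0,-1],[0,0,0,0,0.2,0,-1],[0,0,0,0,0,0,-1],[0,0,0,0,0,0,-1],[0,0,0,0,0,0,-1],[0,0,0,0,0,0,-1],[0,0,0,0,0,0,-1],[0,0,0,0,0,0,-1]]' 50
python3 tgt.py 430 -374 18 -1.67
```

```text
clock: 8.73
eef_pos: [429.9, -375.2, 26.4]
tcp_rot: [-1.574, 0.001, -1.67]
contact_force: [0.2, 0.5, -1.5]
opening: 0.291
pos [ 429.92 -375.17   26.36] rot [-1.57  0.   -1.67] F [ 0.17  0.54 -1.53] op 0.291 t 8.7333
shift cm tool [-0.12  0.84 -0.  ]
turn deg tool [ 0.17  0.02 -0.05]
```

```bash

python3 -m crank '[[0,0,0,0,0.5,0,-1],[0,0,0,0,0.4,0,-1],[0,0,0,0,0.1,0,-1],[0,0,0,0,0,0,-1],[0,0,0,0,0,0,-1],[0,0,0,0,0,0,-0.2],[0,0,0,0,0,0,0],[0,0,0,0,0,0,0],[0,0,0,0,0,0,0],[0,0,0,0,0,0,0]]' 50
python3 -m crank '[[0,0,0,0,-0.5,0,0],[0,0,0,0,-2,0,0],[0,0,0,0,-4,0,0],[0,0,0,0,-4,0,0],[0,0,0,0,-4,0,0],[0,0,0,0,-4,0,0],[0,0,0,-2,-3,0,-1],[0,0,0,-4,0,0.8,-1],[0,0,0,-4,0,0.8,-1],[0,0,0,-4,0,0.8,-1]]' 30
python3 -m crank '[[0,0,0,-4,0,0.8,-1],[0,0,0,-4,0,0.8,-1],[0,0,0,-4,0,0.8,-1],[0,0,0,-4,0,0.8,-1],[0,0,0,-4,0,0.8,-1],[0,0,0,-4,0,0.8,-1],[0,0,0,0,0,0,-1],[0,0,0,0,0,0,-1],[0,0,0,0,0,0,-1],[0,0,0,0,0,0,-1]]' 30
python3 tgt.py 575 -42 200 -1.47
python3 - <<'E'
from h import *
crop("side","pics/s8.png",120,100,400,290,2.8)
crop("top","pics/t8.png",180,80,460,290,2.8)
E
```

```text
clock: 9.57
eef_pos: [430.8, -375.8, 16.3]
tcp_rot: [-1.572, -0.0, -1.67]
contact_force: [0.3, -0.4, 0.0]
opening: 0.503
clock: 10.4
eef_pos: [468.5, -240.9, 245.7]
tcp_rot: [-1.569, -0.002, -1.679]
contact_force: [1.1, -0.3, -0.1]
opening: -0.002
clock: 11.23
eef_pos: [543.5, 6.9, 251.6]
tcp_rot: [-1.56, -0.001, -1.673]
contact_force: [-0.3, 0.9, 0.2]
opening: -0.001
pos [543.48   6.86 251.55] rot [-1.56 -0.   -1.67] F [-0.35  0.88  0.22] op -0.001 t 11.2333
shift cm tool [4.54 5.2  3.57]
turn deg tool [ -0.64 -11.62   0.1 ]
```

View pics/s8.png

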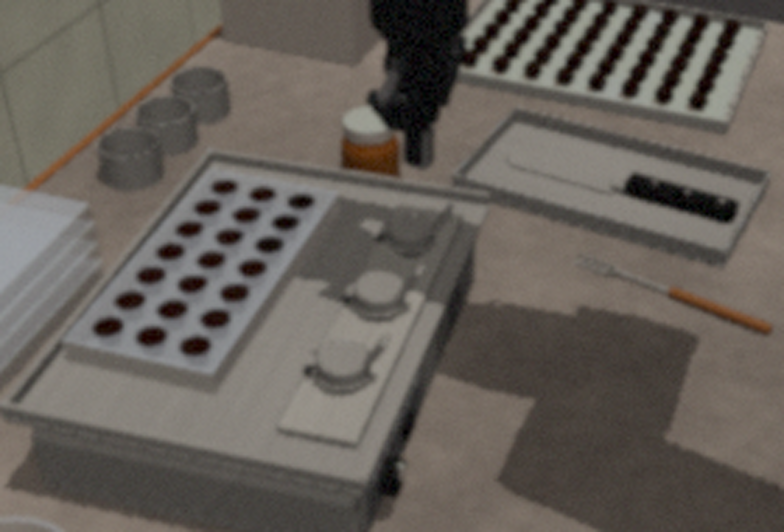

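View pics/t8.png

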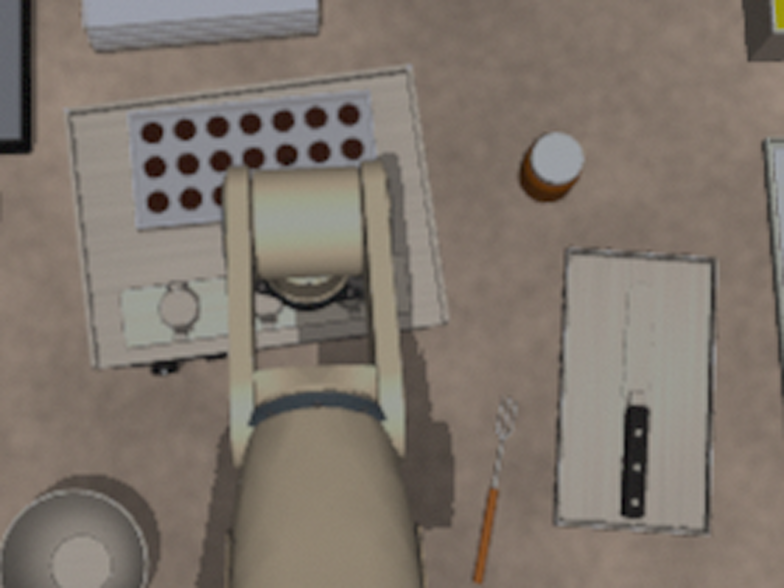

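Knife lies in the tray; caps are visible. Now I'll refine the cap positions.

```bash
python3 - <<'E'
from h import *
crop("side","pics/s9.png",210,160,300,260,6)
crop("top","pics/t9.png",215,165,315,215,8)
E
```

```text
(no output)
```

View pics/s9.png

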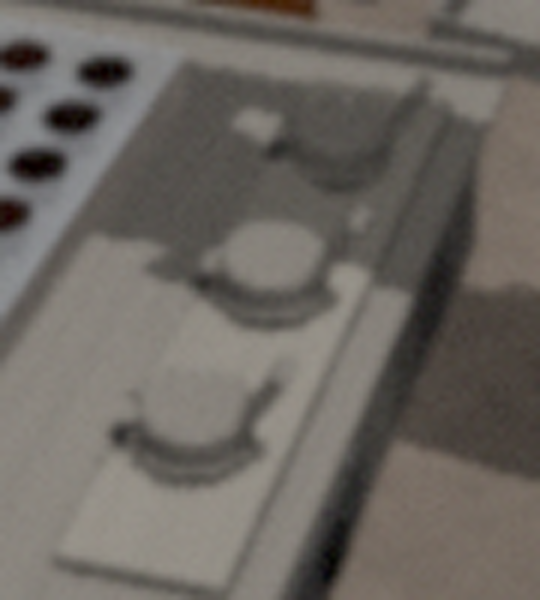

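View pics/t9.png

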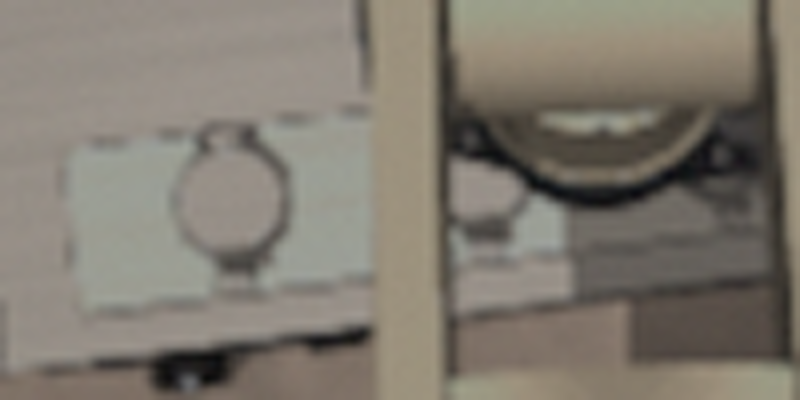

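```bash
python3 - <<'E'
from h import *
print("L top",back("top",(243.2,189.8),141),"L side",back("side",(242.2,226.6),141),"M side",back("side",(255.4,202.3),141))
print("Ltab end top",back("top",(215+238/8,165+293/8),165),"side",back("side",(210+287/6,160+357/6),165))
for p in [(552.9,146.6,141)]: print(proj("top",p),proj("side",p))
E
```

```text
L top [552.23 146.8  141.  ] L side [551.77 146.63 141.  ] M side [559.58  54.8  141.  ]
Ltab end top [511.68 140.82 165.  ] side [517.26 137.1  165.  ]
[[243.26 189.58]] [[241.75 226.47]]
```

```bash

python3 -m crank '[[-0.6,-6,0,2.5,1,1.8,-1],[0,-5.6,0,2.2,1,1.6,-1],[0,0,0,0.3,3,0,-1],[0,0,0,0,2,0,-1],[0,0,0,0,0.3,0,-1],[0,0,0,0,0,0,-1],[0,0,0,0,0,0,-1],[0,0,0,0,0,0,-1],[0,0,0,0,0,0,-1],[0,0,0,0,0,0,-1]]' 30
python3 tgt.py 574 -42 156 -1.47
```

```text
clock: 12.27
eef_pos: [577.8, -53.7, 181.6]
tcp_rot: [-1.564, -0.003, -1.472]
contact_force: [0.7, 0.2, -0.6]
opening: 0.001
pos [577.76 -53.71 181.59] rot [-1.56 -0.   -1.47] F [ 0.74  0.18 -0.55] op 0.001 t 12.2667
shift cm tool [-1.21  2.55 -0.28]
turn deg tool [-0.4  -0.11  0.14]
```

```bash

python3 -m crank '[[-0.4,0,0,-1.2,0.5,-0.3,-1],[0,0,0,0,1,0,-1],[0,0,0,0,0.6,0,-1],[0,0,0,0,0,0,-1],[0,0,0,0,0,0,-1],[0,0,0,0,0,0,-1],[0,0,0,0,0,0,-1],[0,0,0,0,0,0,-1],[0,0,0,0,0,0,-1],[0,0,0,0,0,0,-1]]' 30
python3 tgt.py 574 -42 156 -1.47
```

```text
clock: 13.1
eef_pos: [574.0, -39.8, 160.2]
tcp_rot: [-1.569, -0.003, -1.471]
contact_force: [-0.9, 0.8, 0.8]
opening: 0.003
pos [574.03 -39.78 160.23] rot [-1.57 -0.   -1.47] F [-0.91  0.82  0.83] op 0.003 t 13.1
shift cm tool [ 0.22  0.42 -0.03]
turn deg tool [-0.13 -0.03  0.17]
```

```bash

python3 -m crank '[[0,0,0,0.2,0.2,0,-1],[0,0,0,0,0.2,0,-1],[0,0,0,0,0.15,0,-1],[0,0,0,0,0.1,0,-1],[0,0,0,0,0.1,0,-1],[0,0,0,0,0.1,0,-1],[0,0,0,0,0.1,0,-1],[0,0,0,0,0.1,0,-1],[0,0,0,0,0.1,0,-1],[0,0,0,0,0.1,0,-1]]' 30
python3 tgt.py 574 -42 152 -1.47
python3 -m crank '[[0,0,0,0,0.1,0,-1],[0,0,0,0,0.1,0,-1],[0,0,0,0,0.1,0,-1],[0,0,0,0,0.1,0,-1],[0,0,0,0,0.1,0,-1],[0,0,0,0,0.1,0,-1],[0,0,0,0,0.1,0,-1],[0,0,0,0,0.1,0,-1],[0,0,0,0,0.1,0,-1],[0,0,0,0,0.1,0,-1]]' 30
```

```text
clock: 13.93
eef_pos: [574.6, -42.4, 151.8]
tcp_rot: [-1.567, -0.003, -1.471]
contact_force: [-4.4, -0.0, 10.5]
opening: 0.0
pos [574.59 -42.38 151.84] rot [-1.57 -0.   -1.47] F [-4.39 -0.   10.5 ] op 0.0 t 13.9333
shift cm tool [-0.04 -0.02 -0.05]
turn deg tool [-0.19 -0.05  0.19]
clock: 14.77
eef_pos: [574.6, -42.4, 151.8]
tcp_rot: [-1.565, -0.004, -1.471]
contact_force: [-3.9, -0.1, 11.6]
opening: 0.0
```

Right is rigid at z = 151.8 under 11.6 N. Now the middle one.

```bash

python3 -m crank '[[0,0,0,0,-2,0,-1],[0,0,0,0,-2,0,-1],[0,0,0,-3,0,0,-1],[0,0,0,-3.5,0,0,-1],[0,0,0,-2.5,0,0,-1],[0,0,0,0,0,0,-1],[0,0,0,0,1,0,-1],[0,0,0,0,1,0,-1],[0,0,0,0,0,0,-1],[0,0,0,0,0,0,-1]]' 30
python3 tgt.py 564.5 52.5 156 -1.47
```

```text
clock: 15.6
eef_pos: [565.6, 48.4, 171.3]
tcp_rot: [-1.564, -0.004, -1.473]
contact_force: [-1.0, -0.7, 0.9]
opening: -0.005
pos [565.59  48.38 171.3 ] rot [-1.56 -0.   -1.47] F [-1.   -0.7   0.88] op -0.005 t 15.6
shift cm tool [-0.43  1.53 -0.08]
turn deg tool [-0.38 -0.16  0.25]
```

```bash

python3 -m crank '[[-0.3,0,0,-0.4,0.5,0,-1],[0,0,0,0,0.5,0,-1],[0,0,0,0,0.3,0,-1],[0,0,0,0,0.2,0,-1],[0,0,0,0,0.1,0,-1],[0,0,0,0,0.1,0,-1],[0,0,0,0,0.1,0,-1],[0,0,0,0,0.1,0,-1],[0,0,0,0,0.1,0,-1],[0,0,0,0,0.1,0,-1]]' 30
python3 tgt.py 564.5 52.5 152 -1.47
python3 -m crank '[[0,0,0,0,0.1,0,-1],[0,0,0,0,0.1,0,-1],[0,0,0,0,0.1,0,-1],[0,0,0,0,0.1,0,-1],[0,0,0,0,0.1,0,-1],[0,0,0,0,0.1,0,-1],[0,0,0,0,0.1,0,-1],[0,0,0,0,0.1,0,-1],[0,0,0,0,0.1,0,-1],[0,0,0,0,0.1,0,-1]]' 30
```

```text
clock: 16.43
eef_pos: [565.0, 49.9, 151.9]
tcp_rot: [-1.572, -0.004, -1.477]
contact_force: [-3.9, -1.0, 8.6]
opening: -0.003
pos [565.02  49.93 151.89] rot [-1.57 -0.   -1.48] F [-3.85 -1.03  8.58] op -0.003 t 16.4333
shift cm tool [-0.26 -0.01 -0.03]
turn deg tool [ 0.06 -0.39  0.24]
clock: 17.27
eef_pos: [565.0, 49.9, 151.9]
tcp_rot: [-1.569, -0.004, -1.477]
contact_force: [-3.9, -0.4, 10.4]
opening: -0.003
```

Middle is rigid too. Next is the left one, which should give. I'll test it anyway.

```bash

python3 -m crank '[[0,0,0,0,-2,0,-1],[0,0,0,0,-2,0,-1],[0,0,0,-3.3,0,0,-1],[0,0,0,-3.5,0,0,-1],[0,0,0,-3,0,0,-1],[0,0,0,-0.3,0,0,-1],[0,0,0,0,1,0,-1],[0,0,0,0,1,0,-1],[0,0,0,0,0.3,0,-1],[0,0,0,0,0,0,-1]]' 30
python3 tgt.py 555 146.6 156 -1.47
```

```text
clock: 18.1
eef_pos: [556.7, 151.9, 170.1]
tcp_rot: [-1.564, -0.004, -1.48]
contact_force: [0.7, -0.3, 0.8]
opening: -0.0
pos [556.67 151.92 170.05] rot [-1.56 -0.   -1.48] F [ 0.7  -0.33  0.84] op -0.0 t 18.1
shift cm tool [ 0.51  1.41 -0.22]
turn deg tool [-0.38 -0.55  0.21]
```

```bash

python3 -m crank '[[0,0.4,0,0,0.3,0,-1],[0,0,0,0,0.4,0,-1],[0,0,0,0,0.2,0,-1],[0,0,0,0,0.1,0,-1],[0,0,0,0,0.1,0,-1],[0,0,0,0,0.1,0,-1],[0,0,0,0,0.1,0,-1],[0,0,0,0,0.1,0,-1],[0,0,0,0,0.1,0,-1],[0,0,0,0,0.1,0,-1]]' 30
python3 tgt.py 555 146.6 152 -1.47
```

```text
clock: 18.93
eef_pos: [557.1, 148.4, 151.8]
tcp_rot: [-1.565, -0.004, -1.492]
contact_force: [0.3, -0.2, 0.3]
opening: -0.001
pos [557.12 148.41 151.84] rot [-1.57 -0.   -1.49] F [ 0.31 -0.2   0.25] op -0.001 t 18.9333
shift cm tool [ 0.16 -0.02 -0.23]
turn deg tool [-0.31 -1.24  0.25]
```

```bash

python3 -m crank '[[0,0,0,0,0.1,0,-1],[0,0,0,0,0.1,0,-1],[0,0,0,0,0.1,0,-1],[0,0,0,0,0.1,0,-1],[0,0,0,0,0.1,0,-1],[0,0,0,0,0.1,0,-1],[0,0,0,0,0.1,0,-1],[0,0,0,0,0.1,0,-1],[0,0,0,0,0.1,0,-1],[0,0,0,0,0.1,0,-1]]' 30
python3 tgt.py 555 146.6 152 -1.47
python3 -m crank '[[0,0,0,0,0.1,0,-1],[0,0,0,0,0.1,0,-1],[0,0,0,0,0.1,0,-1],[0,0,0,0,0.1,0,-1],[0,0,0,0,0.1,0,-1],[0,0,0,0,0.1,0,-1],[0,0,0,0,0.1,0,-1],[0,0,0,0,0.1,0,-1],[0,0,0,0,0.1,0,-1],[0,0,0,0,0.1,0,-1]]' 30
```

```text
clock: 19.77
eef_pos: [557.2, 148.4, 147.8]
tcp_rot: [-1.564, -0.004, -1.491]
contact_force: [-5.6, -1.2, 13.3]
opening: -0.004
pos [557.15 148.44 147.75] rot [-1.56 -0.   -1.49] F [-5.63 -1.19 13.29] op -0.004 t 19.7667
shift cm tool [ 0.17 -0.43 -0.23]
turn deg tool [-0.37 -1.22  0.26]
clock: 20.6
eef_pos: [557.1, 148.5, 147.7]
tcp_rot: [-1.562, -0.004, -1.491]
contact_force: [-4.4, -1.5, 13.1]
opening: -0.004
```

The left bolt gives: z went from 151.8 to 147.7 under about 13 N. I'll raise, open half way and move over its tab.

```bash

python3 -m crank '[[0,0,0,0,-1,0,-1],[0,0,0,0,-3,0,-1],[0,0,0,0,-2,0,0],[-0.4,-1.2,0.2,0,0,-2,0],[0,0,0,0,0,-1.5,0],[0,0,0,0,0,0,0],[0,0,0,0,0,0,0],[0,0,0,0,0,0,0],[0,0,0,0,0,0,0],[0,0,0,0,0,0,0]]' 30
python3 tgt.py 521 143.4 158 -1.47
python3 - <<'E'
from h import *
crop("side","pics/s10.png",200,130,320,250,5)
E
```

```text
clock: 21.43
eef_pos: [521.3, 145.9, 210.2]
tcp_rot: [-1.568, -0.0, -1.471]
contact_force: [0.3, 0.0, -0.2]
opening: 0.496
pos [521.25 145.87 210.17] rot [-1.57 -0.   -1.47] F [ 0.28  0.04 -0.16] op 0.496 t 21.4333
shift cm tool [ 0.24  5.22 -0.07]
turn deg tool [-0.18 -0.08  0.02]
```

View pics/s10.png

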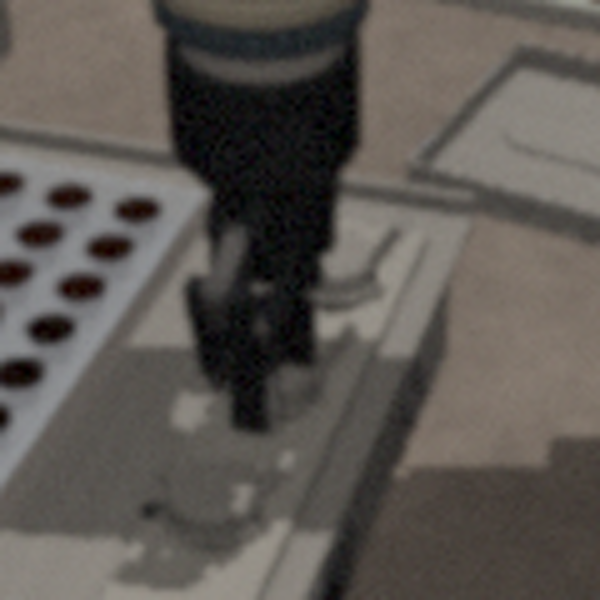

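```bash

python3 -m crank '[[0,0,0,0.25,1,0,0],[0,0,0,0,2,0,0],[0,0,0,0,1.5,0,0],[0,0,0,0,0.6,0,0],[0,0,0,0,0.2,0,0],[0,0,0,0,0,0,0],[0,0,0,0,0,0,0],[0,0,0,0,0,0,0],[0,0,0,0,0,0,0],[0,0,0,0,0,0,0]]' 30
python3 tgt.py 521 143.4 158 -1.47
python3 - <<'E'
from h import *
crop("side","pics/s11.png",200,130,320,250,5)
E
```

```text
clock: 22.32
eef_pos: [523.7, 142.7, 153.2]
tcp_rot: [-1.567, -0.001, -1.472]
contact_force: [-0.1, -0.2, -0.2]
opening: 0.505
pos [523.71 142.72 153.22] rot [-1.57 -0.   -1.47] F [-0.13 -0.21 -0.21] op 0.505 t 22.3167
shift cm tool [-0.09 -0.48 -0.26]
turn deg tool [-0.22 -0.12  0.03]
```

View pics/s11.png

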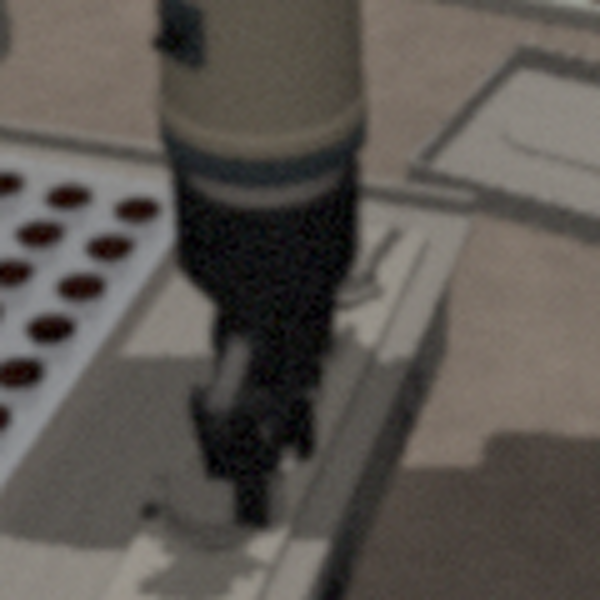

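```bash

python3 -m crank '[[0,0,0,-0.1,-0.4,-0.25,0],[0,0,0,0,-0.1,0,0],[0,0,0,0,0,0,0],[0,0,0,0,0,0,-1],[0,0,0,0,0,0,-1],[0,0,0,0,0,0,-1],[0,0,0,0,0,0,-1],[0,0,0,0,0,0,-1],[0,0,0,0,0,0,-1],[0,0,0,0,0,0,-1]]' 40
python3 tgt.py 521 143.4 158 -1.47
```

```text
clock: 23.2
eef_pos: [521.5, 143.2, 160.3]
tcp_rot: [-1.564, -0.001, -1.472]
contact_force: [-0.3, -1.5, 1.3]
opening: 0.147
pos [521.54 143.22 160.35] rot [-1.56 -0.   -1.47] F [-0.28 -1.55  1.33] op 0.147 t 23.2
shift cm tool [-0.02  0.23 -0.05]
turn deg tool [-0.37 -0.09  0.06]
```

```bash

python3 -m crank '[[0,0,0,0,-0.5,0.3,-1],[0,0,0,0,-0.46,0.32,-1],[0,0,0,0,-0.43,0.39,-1],[0,0,0,0,-0.41,0.4,-1],[0,0,0,0,-0.35,0.45,-1],[0,0,0,0,-0.34,0.46,-1],[0,0,0,0,0,0,-1],[0,0,0,0,0,0,-1],[0,0,0,0,0,0,-1],[0,0,0,0,0,0,-1]]' 40
cat > sw.py <<'E'
from h import *
s=r.sense();p=s['eef_pos'];h=np.array([579.4,149.3]);e=np.array([np.cos(.1),np.sin(.1)])
c=np.array([(p[:2]-h)@e,p[2]-3-126]);print("c",c,"r",np.hypot(*c),"swing",151.9-np.degrees(np.arctan2(c[1],c[0])),"lat",(p[:2]-h)@[-e[1],e[0]],"F",s['contact_force'],"op",s['opening'],s['tcp_rot'],s['clock'])
E
python3 sw.py
python3 - <<'E'
from h import *
crop("side","pics/s12.png",200,130,320,250,5)
E
```

```text
clock: 24.03
eef_pos: [543.4, 145.3, 184.5]
tcp_rot: [-1.574, -0.002, -1.472]
contact_force: [-0.3, -0.2, -5.2]
opening: 0.149
c [-36.25  55.54] r 66.32339425847387 swing 28.76547410284975 lat -0.4029858353568483 F [-0.31 -0.23 -5.16] op 0.1492961438155648 [-1.57 -0.   -1.47] 24.0333
```

View pics/s12.png

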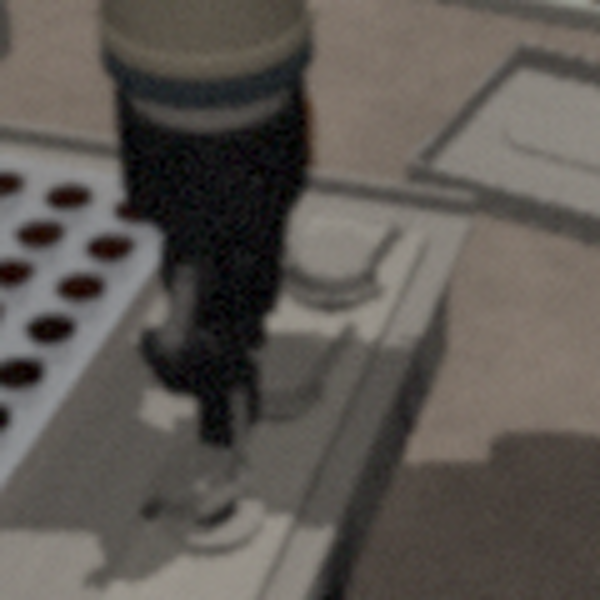

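```bash

python3 -m crank '[[0,0,0,0,-0.28,0.53,-1],[0,0,0,0,-0.24,0.55,-1],[0,0,0,0,-0.2,0.56,-1],[0,0,0,0,-0.15,0.58,-1],[0,0,0,0,-0.1,0.59,-1],[0,0,0,0,-0.05,0.59,-1],[0,0,0,0,0,0,-1],[0,0,0,0,0,0,-1],[0,0,0,0,0,0,-1],[0,0,0,0,0,0,-1]]' 40
python3 sw.py
```

```text
clock: 24.92
eef_pos: [579.2, 148.8, 195.9]
tcp_rot: [-1.579, -0.002, -1.472]
contact_force: [-4.0, -1.0, -1.4]
opening: 0.145
c [-0.28 66.85] r 66.85463161293383 swing 61.66176136664309 lat -0.49794117978751845 F [-4.01 -1.02 -1.41] op 0.14470403972976698 [-1.58 -0.   -1.47] 24.9167
```

```bash

python3 -m crank '[[0.3,0,0,0,0.05,0.6,-1],[0.3,0,0,0,0.08,0.57,-1],[0,0,0,0,0.13,0.57,-1],[0,0,0,0,0.17,0.55,-1],[0,0,0,0,0.22,0.54,-1],[0,0,0,0,0.27,0.5,-1],[0,0,0,0,0,0,-1],[0,0,0,0,0,0,-1],[0,0,0,0,0,0,-1],[0,0,0,0,0,0,-1]]' 40
python3 sw.py
python3 - <<'E'
from h import *
crop("side","pics/s13.png",190,120,320,240,6)
E
```

```text
clock: 25.75
eef_pos: [617.6, 152.6, 188.0]
tcp_rot: [-1.561, -0.001, -1.472]
contact_force: [-2.9, -1.1, 2.1]
opening: 0.133
c [38.35 58.98] r 70.34995058052468 swing 94.9344178707726 lat -0.4835260800454775 F [-2.95 -1.06  2.06] op 0.1332455470201422 [-1.56 -0.   -1.47] 25.75
```

View pics/s13.png

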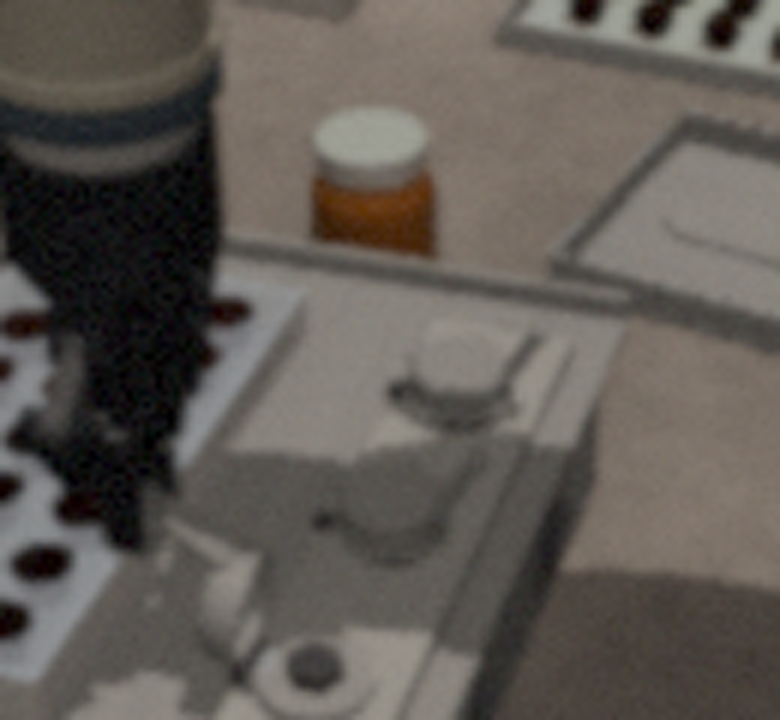

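```bash
python3 - <<'E'
from h import *
h=np.array([579.4,149.3,126]);ex=np.array([np.cos(.1),np.sin(.1),0]);ey=np.array([-np.sin(.1),np.cos(.1),0]);ez=np.array([0,0,1.])
im=cv2.imread("pics/s13.png")
for th,col in((80,(0,0,255)),(90,(0,255,0)),(100,(255,0,0))):
    t=np.radians(th)
    def W(x,z,y=0):
        # rotate: -x goes up
        X=x*np.cos(t)+z*np.sin(t); Z=-x*np.sin(t)+z*np.cos(t)
        return h+X*ex+Z*ez+y*ey
    pts=[W(-46.6,9.5),W(-63.6,39)]
    circ=[W(-27-22*np.cos(a),15,22*np.sin(a)) for a in np.linspace(0,2*np.pi,40)]
    circ0=[W(-27-22*np.cos(a),0,22*np.sin(a)) for a in np.linspace(0,2*np.pi,40)]
    for L in(pts,circ,circ0):
        q=((proj("side",np.array(L))-[190,120]+.5)*6).astype(int)
        cv2.polylines(im,[q.reshape(-1,1,2)],False,col,1)
    # both readings: also print tip
    print(th,proj("side",np.array(pts)))
cv2.imwrite("pics/s14.png",im[380:720,60:440].repeat(2,0).repeat(2,1)[:600,:780])
crop("top","pics/t14.png",180,90,350,220,4.5)
E
```

```text
80 [[229.04 213.07]
 [217.12 203.26]]
90 [[225.55 212.76]
 [212.36 204.44]]
100 [[222.25 212.96]
 [208.25 206.39]]
```

View pics/s14.png

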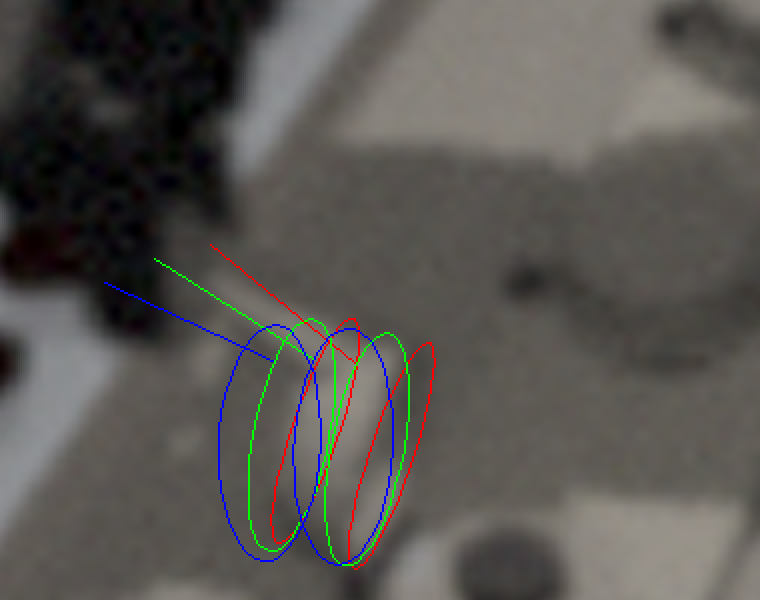

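View pics/t14.png

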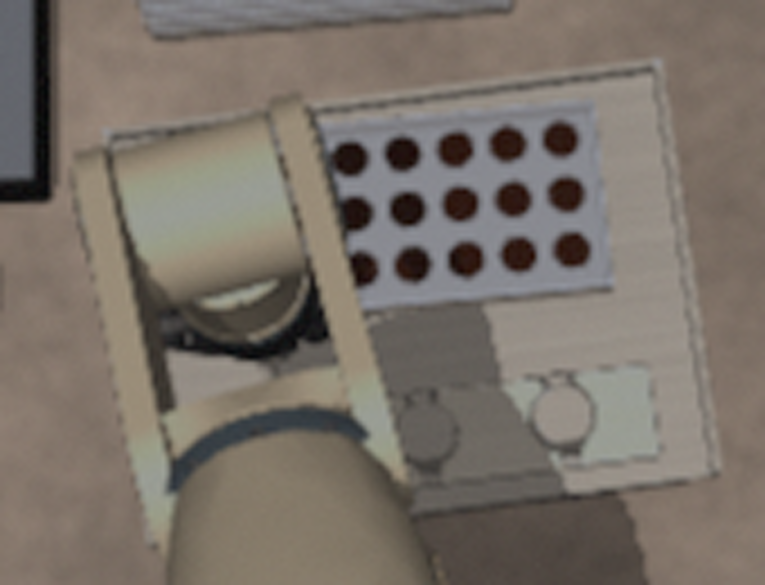

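The cap is near upright (overlay says about 88-90°), but the tab has slid towards the pad ends. Pushing straight down a few mm deepens the pinch and also acts in the opening direction.

```bash

python3 -m crank '[[-0.4,0,0,0,0.2,0,-1],[0,0,0,0,0.2,-0.05,-1],[0,0,0,0,0.1,-0.05,-1],[0,0,0,0,0,0,-1],[0,0,0,0,0,0,-1],[0,0,0,0,0,0,-1],[0,0,0,0,0,0,-1],[0,0,0,0,0,0,-1],[0,0,0,0,0,0,-1],[0,0,0,0,0,0,-1]]' 40
python3 sw.py
python3 - <<'E'
from h import *
h=np.array([579.4,149.3,126]);ex=np.array([np.cos(.1),np.sin(.1),0]);ey=np.array([-np.sin(.1),np.cos(.1),0]);ez=np.array([0,0,1.])
crop("side","pics/s15.png",195,180,260,245,9)
im=cv2.imread("pics/s15.png")
for th,col in((90,(0,255,0)),(97,(255,0,0))):
    t=np.radians(th)
    def W(x,z,y=0):
        return h+(x*np.cos(t)+z*np.sin(t))*ex+(-x*np.sin(t)+z*np.cos(t))*ez+y*ey
    A=[[W(-46.6,9.5),W(-63.6,39)]]+[[W(-27-22*np.cos(a),zz,22*np.sin(a)) for a in np.linspace(0,2*np.pi,40)] for zz in(0,15)]
    for L in A:
        q=((proj("side",np.array(L))-[195,180]+.5)*9).astype(int)
        cv2.polylines(im,[q.reshape(-1,1,2)],False,col,1)
cv2.imwrite("pics/s16.png",im)
E
```

```text
clock: 26.68
eef_pos: [619.5, 153.0, 185.4]
tcp_rot: [-1.56, -0.001, -1.472]
contact_force: [-1.8, -1.0, 2.7]
opening: 0.138
c [40.24 56.42] r 69.2993547757046 swing 97.39676056047622 lat -0.35875829042874574 F [-1.77 -1.    2.66] op 0.13834858009390272 [-1.56 -0.   -1.47] 26.6833
```

View pics/s15.png

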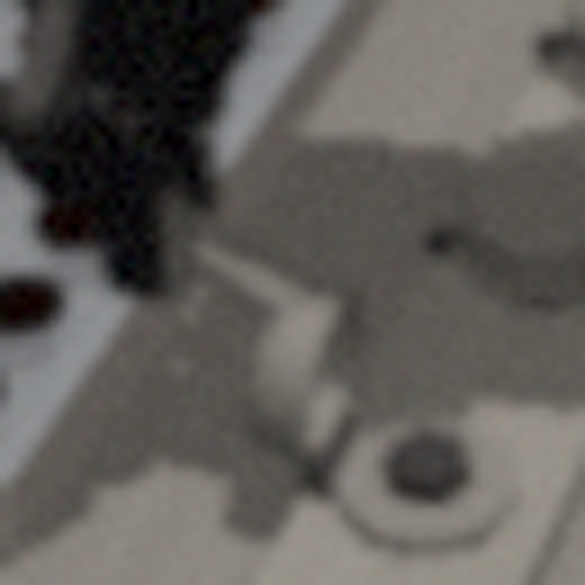

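View pics/s16.png

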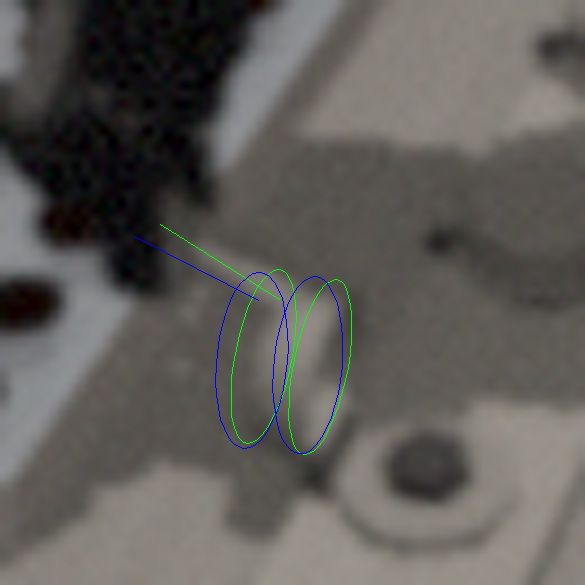

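```bash

python3 -m crank '[[0,0,0,0,0,0,-1],[0,0,0,0,0,0,-1],[0,0,0,0,0,0,-1],[0,0,0,0,0,0,-1],[0,0,0,0,0,0,-1],[0,0,0,0,0,0,-1],[0,0,0,0,0,0,-1],[0,0,0,0,0,0,-1],[0,0,0,0,0,0,-1],[0,0,0,0,0,0,-1]]' 50
python3 sw.py
python3 - <<'E'
from h import *
cv2.imwrite("pics/s17.png",cams.grab_frame("side"))
crop("side","pics/s18.png",195,180,260,245,9,"pics/s17.png")
E
```

```text
clock: 27.57
eef_pos: [619.5, 153.0, 185.4]
tcp_rot: [-1.56, -0.001, -1.472]
contact_force: [-1.7, -1.2, 4.2]
opening: 0.126
c [40.24 56.42] r 69.30028129212735 swing 97.40071600228754 lat -0.35658027634943124 F [-1.69 -1.24  4.18] op 0.12597866401886154 [-1.56 -0.   -1.47] 27.5667
```

View pics/s17.png

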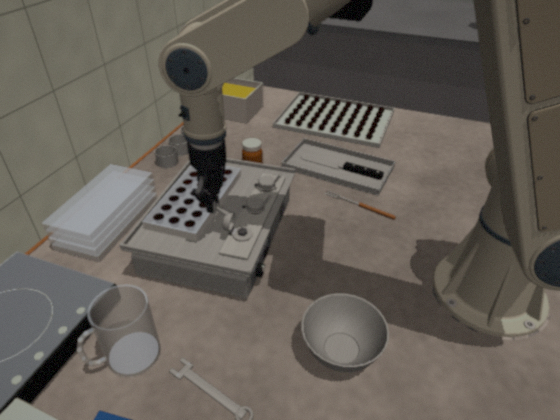

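View pics/s18.png

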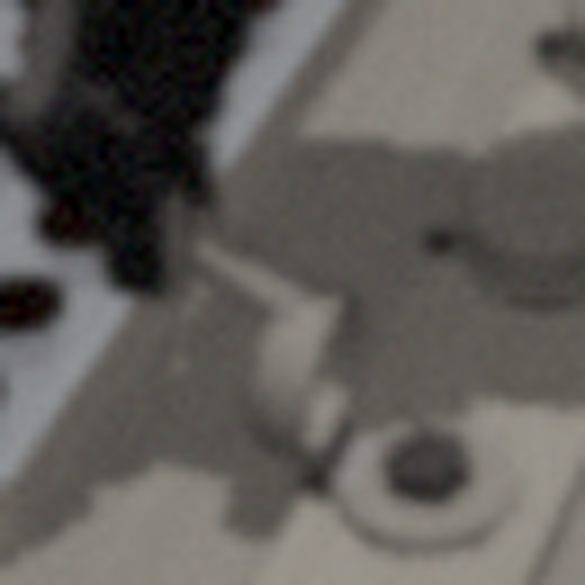

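The cap is held steady, but the opening reading fell from 0.147 to 0.126, so the pads may be gripping near the tab's end. I'll ease the grip and slide about 4 mm in towards the hinge along the radius, then re-squeeze.

```bash

python3 -m crank '[[-0.3,0,0,0,0.15,-0.1,-1],[-0.3,0,0,0,0.15,-0.1,-1],[0,0,0,0,0.15,-0.1,-1],[0,0,0,0,0.1,-0.05,-1],[0,0,0,0,0,0,-1],[0,0,0,0,0,0,-1],[0,0,0,0,0,0,-1],[0,0,0,0,0,0,-1],[0,0,0,0,0,0,-1],[0,0,0,0,0,0,-1]]' 25
python3 sw.py
python3 -m crank '[[0,0,0,0,0,0,-1],[0,0,0,0,0,0,-1],[0,0,0,0,0,0,-1],[0,0,0,0,0,0,-1],[0,0,0,0,0,0,-1],[0,0,0,0,0,0,-1],[0,0,0,0,0,0,-1],[0,0,0,0,0,0,-1],[0,0,0,0,0,0,-1],[0,0,0,0,0,0,-1]]' 40
python3 sw.py
python3 - <<'E'
from h import *
crop("side","pics/s19.png",195,180,260,245,9)
E
```

```text
clock: 28.45
eef_pos: [621.1, 153.1, 183.7]
tcp_rot: [-1.56, -0.0, -1.471]
contact_force: [0.1, -1.5, 3.5]
opening: 0.125
c [41.91 54.68] r 68.89250377844114 swing 99.37160581022351 lat -0.34534149686986115 F [ 0.1  -1.51  3.54] op 0.1250351323296787 [-1.56 -0.   -1.47] 28.45
clock: 29.28
eef_pos: [621.1, 153.2, 183.6]
tcp_rot: [-1.56, -0.0, -1.471]
contact_force: [-1.7, -0.4, 4.5]
opening: 0.127
c [41.92 54.61] r 68.84280935060335 swing 99.4095051802673 lat -0.32365490714101913 F [-1.72 -0.39  4.54] op 0.127021706643544 [-1.56 -0.   -1.47] 29.2833
```

View pics/s19.png

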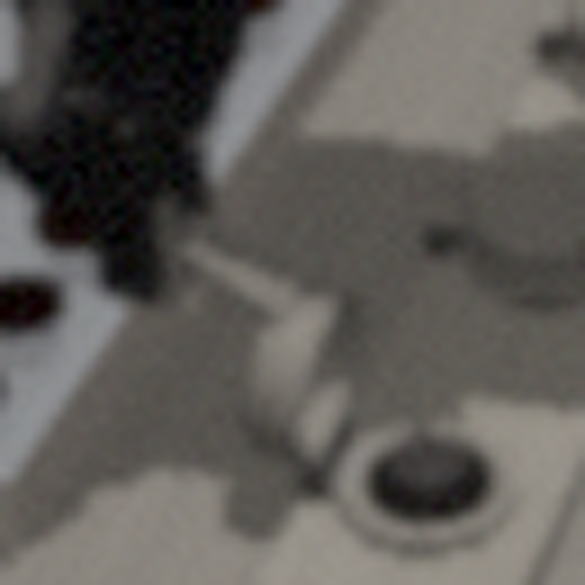

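The bolt head looks lower, and the tool reads 4.5 N up, so my downward push is pressing the loose bolt. I'll back up and move toward -x to relieve it.

```bash

python3 -m crank '[[0,0,0,0,-0.15,-0.3,-1],[0,0,0,0,-0.1,-0.3,-1],[0,0,0,0,-0.1,-0.2,-1],[0,0,0,0,0,0,-1],[0,0,0,0,0,0,-1],[0,0,0,0,0,0,-1],[0,0,0,0,0,0,-1],[0,0,0,0,0,0,-1],[0,0,0,0,0,0,-1],[0,0,0,0,0,0,-1]]' 30
python3 sw.py
python3 - <<'E'
from h import *
crop("side","pics/s20.png",195,180,260,245,9)
E
```

```text
clock: 30.17
eef_pos: [612.2, 152.3, 187.6]
tcp_rot: [-1.56, -0.0, -1.471]
contact_force: [-1.5, -0.9, 4.3]
opening: 0.129
c [32.92 58.56] r 67.17779410917514 swing 91.2479629451782 lat -0.31528131567605433 F [-1.48 -0.86  4.3 ] op 0.12869993644322253 [-1.56 -0.   -1.47] 30.1667
```

View pics/s20.png

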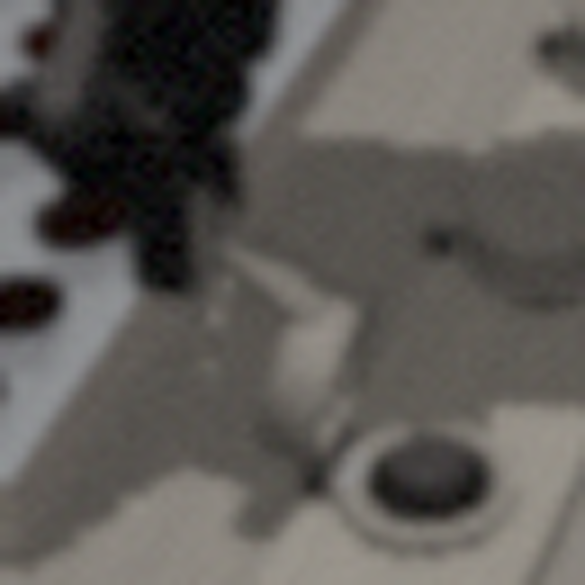

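```bash

python3 -m crank '[[0,0,0,0,-0.15,0.05,-1],[0,0,0,0,-0.15,0.05,-1],[0,0,0,0,0,0,-1],[0,0,0,0,0,0,-1],[0,0,0,0,0,0,-1],[0,0,0,0,0,0,-1],[0,0,0,0,0,0,-1],[0,0,0,0,0,0,-1],[0,0,0,0,0,0,-1],[0,0,0,0,0,0,-1]]' 30
python3 sw.py
python3 - <<'E'
from h import *
crop("side","pics/s21.png",195,180,260,245,9)
E
```

```text
clock: 31.05
eef_pos: [612.0, 152.2, 189.5]
tcp_rot: [-1.563, -0.001, -1.471]
contact_force: [-1.2, -0.9, 2.4]
opening: 0.128
c [32.69 60.5 ] r 68.76682121341229 swing 90.2864221341045 lat -0.323716731602148 F [-1.24 -0.93  2.41] op 0.12793442626918144 [-1.56 -0.   -1.47] 31.05
```

View pics/s21.png

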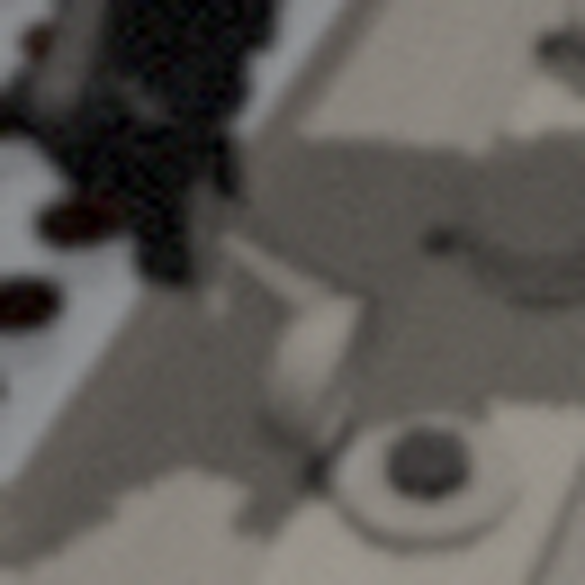

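The bolt has risen again. I'll relieve the remaining force a little more.

```bash

python3 -m crank '[[0,0,0,0,-0.1,0.15,-1],[0,0,0,0,-0.1,0.1,-1],[0,0,0,0,0,0,-1],[0,0,0,0,0,0,-1],[0,0,0,0,0,0,-1],[0,0,0,0,0,0,-1],[0,0,0,0,0,0,-1],[0,0,0,0,0,0,-1],[0,0,0,0,0,0,-1],[0,0,0,0,0,0,-1]]' 40
python3 sw.py
python3 -m crank '[[0,0,0,0,0,0,-1],[0,0,0,0,0,0,-1],[0,0,0,0,0,0,-1],[0,0,0,0,0,0,-1],[0,0,0,0,0,0,-1],[0,0,0,0,0,0,-1],[0,0,0,0,0,0,-1],[0,0,0,0,0,0,-1],[0,0,0,0,0,0,-1],[0,0,0,0,0,0,-1]]' 40
python3 sw.py
python3 - <<'E'
from h import *
crop("side","pics/s22.png",195,160,285,245,7)
E
```

```text
clock: 31.93
eef_pos: [613.5, 152.3, 190.6]
tcp_rot: [-1.566, -0.001, -1.471]
contact_force: [-3.1, -0.5, -0.0]
opening: 0.127
c [34.2  61.61] r 70.46130983609127 swing 90.93587514753966 lat -0.38399673798472667 F [-3.12 -0.49 -0.  ] op 0.12699693695990735 [-1.57 -0.   -1.47] 31.9333
clock: 32.77
eef_pos: [613.4, 152.3, 190.6]
tcp_rot: [-1.566, -0.001, -1.471]
contact_force: [-2.1, -1.8, 0.5]
opening: 0.124
c [34.17 61.64] r 70.47814987883477 swing 90.90283679243085 lat -0.3650312961293023 F [-2.1  -1.79  0.52] op 0.1242342374709544 [-1.57 -0.   -1.47] 32.7667
```

View pics/s22.png

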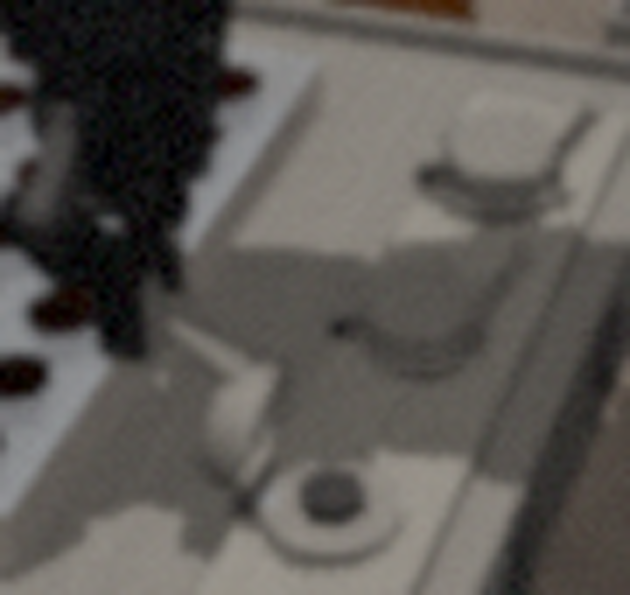

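```bash
python3 - <<'E'
from rig import r,order
print(order.sign_off()); s=r.sense(); print(s['clock'],s['eef_pos'],s['opening'],s['contact_force'])
E
```

```text
the job is handed in; nothing more can be done
None
the job is handed in; nothing more can be done
```

The loose bolt is the left one (the machine's +y end). I handed in at about 33 s with its cap held upright by the tab.

- **Knife:** I laid it in the steel tray first. A later side view shows it lying inside.
- **Tapping:** The right and middle caps stayed rigid at TCP z 151.8–151.9 mm under about 10–12 N. The left one gave 4 mm, to 147.7 mm, under about 13 N.
- **Cap angle:** It is near upright. The pinch position gives about 88–91° and the tab's slope in the last picture about 94°, so it is uncertain by a few degrees.
- **Hold:** The pose did not move over the last 0.8 s, with a vertical load of about 0.5 N. The last picture shows the bolt head exposed and the other two caps shut. In the last full side view, about 5 s earlier, the mould, spanner and other things looked undisturbed.

**Not as planned:**
- The tab slid a few millimetres outward between the pads during the swing. The opening reading fell from 0.147 to 0.124, so the grip is nearer the tab's end than I intended.
- My first attempt to deepen the grip moved the tool the wrong way (+x instead of -x) and pressed the loose bolt down. I backed off, and the bolt came up again.

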